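# Set the clamp throttle three clicks off its stop

## Task

On the white tester console, turn the black throttle knob clockwise (seen from above) until it is firmly against its stop, without forcing it, then turn it back exactly three clicks and push the knob straight down to lock it. Let go of it and leave the other things where they are.

Things in the scene. Friction and masses are not known exactly. Their poses are not given: they have to be found in the camera images.
- console: White control console, a fixed box 280 (x) by 400 (y) by 100 mm high on the bench. Origin: centre of its underside, on the bench; its deck is 100 mm above. A screen pod (100 by 150 mm, top 185 mm above the bench) stands on the deck centred at (75, 115) mm, a small amber oiler (28 mm wide, top 174 mm above the bench) at (120, -170) mm.
- knob_top (a point): Centre of the flat top of the throttle knob, on its upright axis; z up, x along the white pointer mark; it turns with the knob. The knob is a round black fluted cylinder, 44 mm in diameter, 30 mm high, over a fixed round metal collar 68 mm in diameter, its top 34 mm above the deck. At the start the knob is up (unlocked): underside 10 mm above the collar, over an orange sleeve, top 174 mm above the bench.
- knob_grip (a point): Point on the knob's axis 13 mm below its top; the knob can be gripped anywhere round its side. It has 15 even clicks a turn: one click is 24 degrees (0.419 rad). Turning over a click takes about 0.1 N m, and the knob drops by itself into the nearest click place when let go. Clockwise seen from above closes it.
- knob_mark (a point): Outer end of the white mark, 20 mm from the axis on the knob's top. The stop is the zeroth click place, 2 to 5 clicks clockwise of the start; the mark does not tell where. It is springy: resists from 0.1 N m, rising about 4.5 N m per rad. Firm is 0.3 to 0.6 N m (0.05 to 0.1 rad past the place) held a moment; over 0.15 rad past (0.8 N m) spoils it. Let go, it springs back to that place.
- knob (a joint): How far the knob is pushed down along its axis, in m: 0 = up, unlocked (as it starts); 0.008 = fully down, locked. It stays where it is left; a downward push of about 14 N moves it. It goes down only when the knob stands at a click place, and cannot be turned when down.
- needle (a joint): Opening of the hidden throttle needle driven by the knob, in m: 0 at the stop's click place, negative when pressed against the stop, +0.00001 per click counter-clockwise (fine differential thread, 0.15 mm a turn). These movements are far smaller than the error of the reading, so the knob must be set by feel.
- clamp_ring: Loose steel ring, 56 mm across, 12 mm high, lying on the console deck. Origin: centre of its underside. Leave alone.
- oil_bottle: Loose small amber bottle, 48 mm in diameter, 100 mm high, upright on the bench beside the console. Origin: centre of its underside. Leave alone.
- wrench: Loose steel wrench, 150 mm long, lying on the bench beside the console along its own x axis. Leave alone.

How it is judged:
By the outcome, as a careful person would: the job done as asked, in the order asked, and still so for the second after the job is handed in, with the robot touching nothing.
It also fails if it takes over 72 s, if anything falls off the work surface, if the arm or the gripper's body presses on something with over 40 N, if the wrist force passes 120 N, or if a joint passes its speed limit or range.

## Robot

A 6-joint arm with a two-finger parallel gripper is mounted at the origin on the work surface. World frame = base frame: x ahead of the robot, y to its left, z up, the work surface at z = 0. Lengths are in m, angles in rad, forces in N, time in s.
With the tool pointing down it reaches from about 0.35 to 0.85 m from the base axis. Payload 8.1 kg.
Tool frame: the origin (TCP) lies at the very end of the fingers, on their centre line; the grasp point (between the pads) lies 19 mm behind it; z points along the fingers, y is the direction in which the jaws open and shut (so a half turn about z gives the same grasp; the last joint's range is limited). The gripper opens to 93 mm and grips with 3 to 60 N. Pads are 15 mm wide; open, the fingers measure 128 mm over their backs; the gripper's body (75 mm by 188 mm) begins 65 mm behind the grasp point.
Start: joints at [1.122, 0.13, 1.488, -0, 1.523, -0.085], TCP at [0.213, 0.561, 0.219] pointing down, gripper open.
Joint ranges: [-2.96, 2.96], [-0.89, 2.26], [0.02, 2.5], [-1.34, 4.48], [0, 2.73], [-2.66, 2.66]. Speed limits (rad/s): [2.39, 2.39, 2.79, 3.14, 3.14, 3.14].

## Interface

Orientations are given as a unit quaternion [w, x, y, z].
In Python, from rig import ctrl gives the robot as it stands. Calls block until the motion is done:
- ctrl.move_to(position, orientation): joint-space move of the TCP to a pose.
- ctrl.move_l(position, frame=None, rate=0.15): straight line of the TCP; frame=None keeps the orientation; rate is the mean speed in m/s.
- ctrl.goto_joints(angles): joint-space move.
- ctrl.open() and ctrl.close(): open the fingers fully, or close them until they stop; the grip force is fixed at half the most.
- ctrl.dwell(seconds).
- ctrl.ik(position, orientation): joint angles nearest the present ones, or None.
- ctrl.get_image(name): name is "scene" or "top" or "wrist"; returns a dict with "frame" (420x560x3 uint8, red, green, blue), "range_z" (420x560 float32, m along the optical axis (not along the pixel's ray), 0 where there is no reading), "fx", "fy", "cx", "cy" (pixels), "camera_from_world" (4x4, takes a point from world to camera coordinates); the wrist camera has in their place "hand_eye" (4x4, takes a point from camera to tool coordinates, whose origin is the TCP and whose axes are the flange's). Camera axes: x right, y down, z forward; pixel columns grow to the right and rows downward; lengths in m; the calibration is good to about 2 mm. The wrist camera is an equidistant fisheye: a pixel r from the principal point sees the ray r / f radians off the axis. A picture is of the moment at which its call begins: read the wrist's pose just before it.
A pose or a line that the arm cannot do raises ctrl.Unreachable and nothing moves.
- ctrl.finish_job(): hands the job in, once; it reports no verdict.
Readings, each from a call of its own:
- ctrl.get_t(): time.
- ctrl.get_joint_positions(): joint angles.
- ctrl.get_qvel(): joint speeds.
- ctrl.get_joint_torque(): joint torques, N m.
- ctrl.get_position(): TCP position.
- ctrl.get_orientation(): TCP orientation.
- ctrl.get_force(): force on the tool from outside, world axes, zero at the start.
- ctrl.get_ft_torque(): the same for the moment, N m.
- ctrl.get_width(): finger opening in m.
Only numpy, scipy, OpenCV 4.12 (cv2) and the standard library are available. Lean on these libraries where they do the work, as an engineer would, in place of code of your own. Each camera call takes 0.05 s, during which the arm holds its last target.

## Working session

There is one attempt and no reset: what is moved stays moved. The work goes in short steps, each a Python script; the robot and the scene stay as the last script left them, time stands still between calls to the robot, and variables do not carry over. Pictures are saved under pics/ and viewed, and the job is handed in when it is done.

```bash
ls; mkdir -p pics; python3 - <<'E'
from rig import ctrl
import cv2,numpy as np
for n in ["scene","top"]:
    d=ctrl.get_image(n); cv2.imwrite(f"pics/{n}0.png",d["frame"][:,:,::-1]); np.savez(f"pics/{n}0.npz",**d)
    print(n,d["fx"],d["cx"],d["cy"])
print(ctrl.get_t(),ctrl.get_position(),ctrl.get_orientation(),ctrl.get_force(),ctrl.get_ft_torque(),ctrl.get_width())
E
```

```text
pics
scene 382.3632760475221 280.3303547264526 208.26435169777648
top 460.11511887085226 281.99100782284717 204.04238399961625
0.1 [0.21323994 0.56028887 0.21769276] [-2.25147979e-04  1.80876211e-01  9.83505516e-01 -8.03840759e-04] [-0.80918299  0.07480996  0.38120872] [ 0.01151767  0.04240429 -0.01821869] 0.0933584793570063
```

View pics/scene0.png

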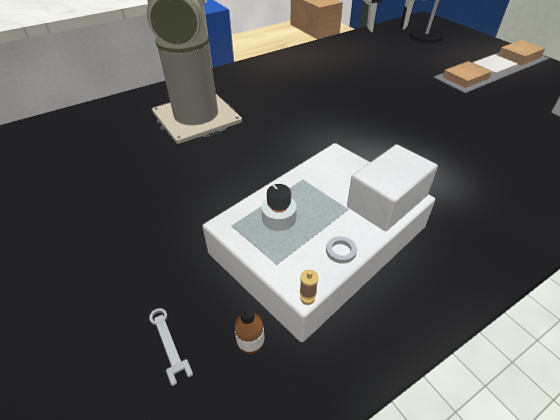

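View pics/top0.png

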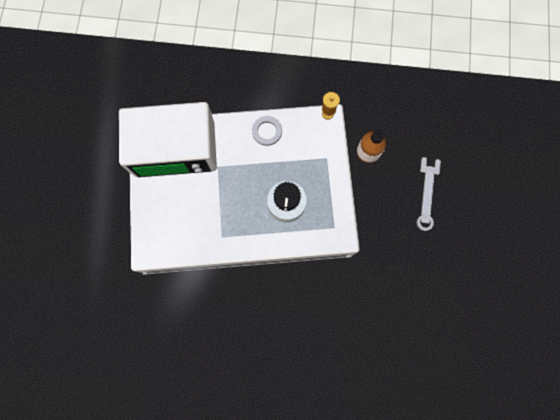

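The scene view shows the knob at (279,192), with the ring at (341,249), the oiler at (308,285) and the pod at (395,185). In the top view the knob's top is at about (287,194). Next I'll enlarge it and compute its position.

```bash
cat > h.py <<'E'
import numpy as np
def px2w(d,u,v,z=None):
    T=np.linalg.inv(d["camera_from_world"]); ray=np.array([(u-d["cx"])/d["fx"],(v-d["cy"])/d["fy"],1.])
    if z is None:
        p=ray*d["range_z"][int(round(v)),int(round(u))]; return T[:3,:3]@p+T[:3,3]
    r=T[:3,:3]@ray; return T[:3,3]+r*(z-T[2,3])/r[2]
E
python3 - <<'E'
import numpy as np,cv2
from h import *
for n,(u,v,w) in dict(top=(287,200,40),scene=(279,200,40)).items():
    d=dict(np.load(f"pics/{n}0.npz")); f=d["frame"][v-w:v+w,u-w:u+w,::-1]
    cv2.imwrite(f"pics/{n}0c.png",cv2.resize(f,(600,600),interpolation=cv2.INTER_CUBIC))
    T=np.linalg.inv(d["camera_from_world"]); print(n,T[:3,3].round(3))
    # all points in height band of knob top
    V,U=np.mgrid[:420,:560]; Z=d["range_z"]; P=np.stack([(U-d["cx"])/d["fx"]*Z,(V-d["cy"])/d["fy"]*Z,Z],-1)@T[:3,:3].T+T[:3,3]
    for lo,hi in [(.166,.182),(.128,.140),(.095,.105)]:
        m=(Z>0)&(P[...,2]>lo)&(P[...,2]<hi)&(abs(U-u)<w)&(abs(V-v)<w)
        q=P[m]; print(lo,m.sum(),q.mean(0).round(4),q.min(0).round(4),q.max(0).round(4))
    m=(Z>0)&(P[...,2]>.09)&(P[...,2]<.11)&(abs(P[...,0])<1)
    print(cv2.minAreaRect(P[m][:,:2].astype(np.float32)))
E
```

```text
top [ 0.431 -0.08   0.902]
0.166 578 [ 0.6017 -0.0716  0.173 ] [ 0.5795 -0.0942  0.1662] [ 0.6251 -0.0497  0.1775]
0.128 564 [ 0.5942 -0.072   0.1339] [ 0.5691 -0.1049  0.1281] [ 0.6368 -0.0382  0.1377]
0.095 4932 [ 0.6117 -0.0735  0.1003] [ 0.5337 -0.1482  0.0952] [0.6901 0.0051 0.1047]
((0.6371828317642212, -0.019291609525680542), (0.278963565826416, 0.4684397578239441), 10.870566368103027)
scene [ 1.047 -0.349  0.648]
0.166 362 [ 0.6073 -0.0742  0.1732] [ 0.5817 -0.095   0.166 ] [ 0.6267 -0.0508  0.176 ]
0.128 447 [ 0.6164 -0.0794  0.1343] [ 0.5724 -0.1061  0.128 ] [ 0.6382 -0.0387  0.14  ]
0.095 3594 [ 0.5816 -0.0401  0.1009] [ 0.4808 -0.1618  0.0968] [0.6883 0.1048 0.105 ]
((0.005172669887542725, 0.3800079822540283), (1.395738124847412, 1.4744356870651245), 9.954364776611328)
```

View pics/top0c.png

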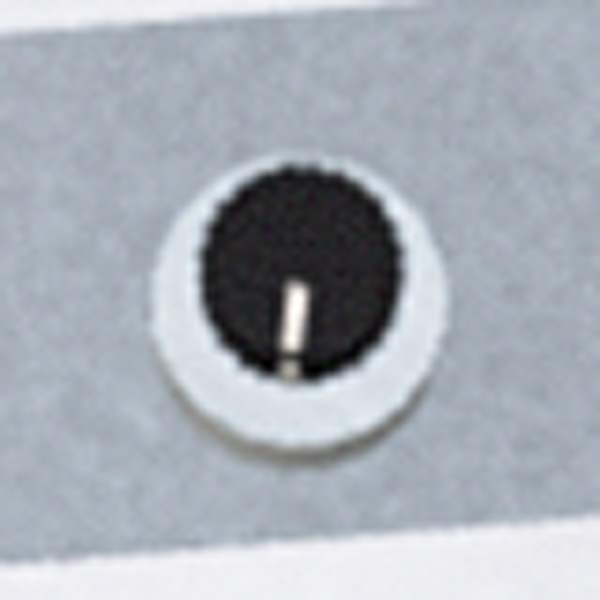

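```bash
cat >> h.py <<'E'
from scipy.spatial.transform import Rotation as R
def down(yaw): # tool z down, tool x at yaw
    q=(R.from_euler('z',yaw)*R.from_euler('x',np.pi)).as_quat(); return [q[3],q[0],q[1],q[2]]
E
python3 - <<'E'
from rig import ctrl
from h import *
import cv2
p=[.603,-.072,.27]
for y in np.arange(-3,3.2,.5):
    j=ctrl.ik(p,down(y)); print(round(y,2),None if j is None else np.round(j,3))
F=[ctrl.get_ft_torque()[2] for _ in range(8)]; print(np.round(F,3), ctrl.get_t())
E
```

```text
-3.0 [-0.203  0.135  1.391  0.     1.616 -1.916]
-2.5 [-0.203  0.135  1.391  0.     1.616 -2.416]
-2.0 None
-1.5 None
-1.0 [-0.203  0.135  1.391 -0.     1.616  2.368]
-0.5 [-0.203  0.135  1.391 -0.     1.616  1.868]
0.0 [-0.203  0.135  1.391 -0.     1.616  1.368]
0.5 [-0.203  0.135  1.391 -0.     1.616  0.868]
1.0 [-0.203  0.135  1.391 -0.     1.616  0.368]
1.5 [-0.203  0.135  1.391  0.     1.616 -0.132]
2.0 [-0.203  0.135  1.391  0.     1.616 -0.632]
2.5 [-0.203  0.135  1.391  0.     1.616 -1.132]
3.0 [-0.203  0.135  1.391  0.     1.616 -1.632]
[-0.018 -0.018 -0.018 -0.018 -0.018 -0.018 -0.018 -0.018] 0.1
```

```bash
python3 - <<'E'
from rig import ctrl
from h import *
import cv2
p=[.603,-.072,.27]
ctrl.move_to([.4,.3,.33],down(2.)); print(ctrl.get_t())
ctrl.move_to(p,down(3.0)); print(ctrl.get_t())
pos=ctrl.get_position();q=ctrl.get_orientation()
d=ctrl.get_image("wrist"); print(pos,q,d["fx"],d["fy"],d["cx"],d["cy"]); print(np.round(d["hand_eye"],4))
np.savez("pics/w1.npz",pos=pos,q=q,**d); cv2.imwrite("pics/w1.png",d["frame"][:,:,::-1])
t0=ctrl.get_t()
F=[]
for _ in range(5): ctrl.dwell(.02);F.append(np.r_[ctrl.get_force(),ctrl.get_ft_torque()])
print(np.round(F,3),ctrl.get_t()-t0)
E
```

```text
1.3833
2.9583
[ 0.6030989  -0.07081596  0.26998925] [-4.79679499e-05  7.03439537e-02  9.97522779e-01  1.75602361e-04] 325.19226210127806 325.19226210127806 281.5057118551964 213.75604512183162
[[ 6.000e-04 -9.709e-01 -2.396e-01  6.640e-02]
 [ 1.000e+00  3.000e-04  9.000e-04 -4.000e-04]
 [-8.000e-04 -2.396e-01  9.709e-01 -1.666e-01]
 [ 0.000e+00  0.000e+00  0.000e+00  1.000e+00]]
[[-0.149  0.091  0.596 -0.007  0.027  0.019]
 [ 0.443 -0.414  0.399  0.003  0.043 -0.   ]
 [ 0.049  0.463 -0.055  0.004  0.038  0.102]
 [ 0.158 -0.315  0.357  0.023 -0.027 -0.053]
 [ 0.247  0.044  0.206  0.066  0.065  0.008]] 0.0833999999999997
```

View pics/w1.png

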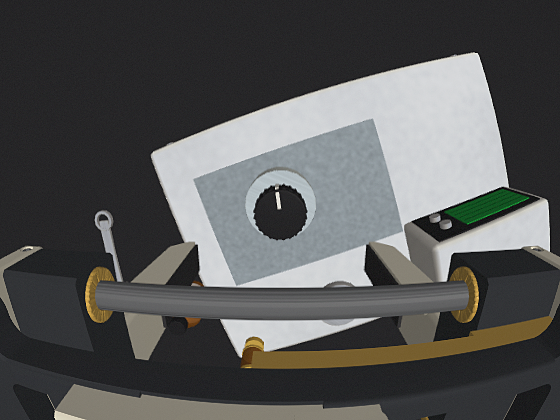

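The wrist view shows the knob's top at about (281,212) with the mark at (278,201). The fingers lie to either side of it, and the pod is at lower right.

```bash
cat >> h.py <<'E'
def wpts(d,pos,q):
    V,U=np.mgrid[:420,:560]; x=U-d["cx"];y=V-d["cy"];r=np.hypot(x,y)+1e-9;th=r/d["fx"]
    k=np.tan(th)/r; Z=d["range_z"]; P=np.stack([x*k*Z,y*k*Z,Z],-1)
    H=d["hand_eye"]; P=P@H[:3,:3].T+H[:3,3]
    return P@R.from_quat([q[1],q[2],q[3],q[0]]).as_matrix().T+pos
E
python3 - <<'E'
from h import *
import cv2
d=dict(np.load("pics/w1.npz")); P=wpts(d,d["pos"],d["q"]); Z=d["range_z"]
V,U=np.mgrid[:420,:560]; w=(abs(U-281)<45)&(abs(V-205)<45)&(Z>0)
for lo,hi in [(.168,.18),(.128,.14)]:
    q=P[w&(P[...,2]>lo)&(P[...,2]<hi)]; print(len(q),q.mean(0),cv2.minEnclosingCircle(q[:,:2].astype(np.float32)))
# mark
g=d["frame"].mean(-1); m=w&(g>170)&(P[...,2]>.165)&(np.hypot(U-281,V-212)<26); print(P[m].mean(0),m.sum())
print(np.median(P[w&(P[...,2]>.095)&(P[...,2]<.105)][:,2]))
f=d["frame"][160:250,236:326,::-1]; cv2.imwrite("pics/w1c.png",cv2.resize(f,(600,600),interpolation=2))
E
```

```text
2171 [ 0.60096349 -0.07200385  0.17427376] ((0.6018702983856201, -0.0723666399717331), 0.02313639596104622)
1528 [ 0.59028369 -0.07003767  0.13498586] ((0.6020805835723877, -0.07204917818307877), 0.03405404090881348)
[ 0.58865314 -0.07198249  0.17492475] 61
0.10171472979551113
```

View pics/w1c.png

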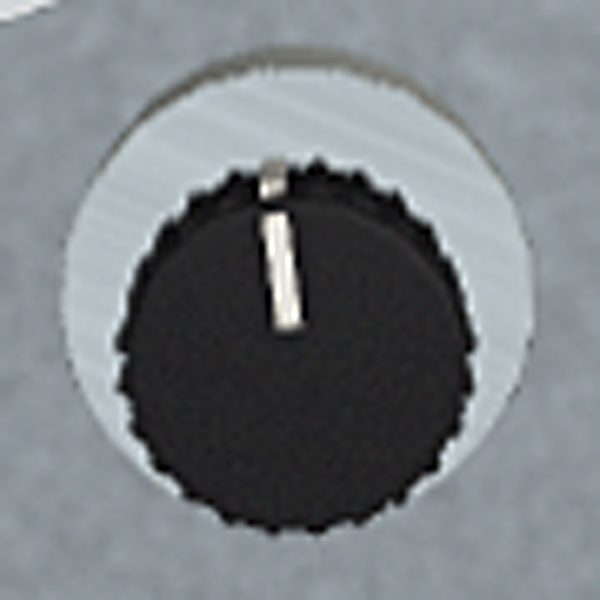

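```bash
cat >> h.py <<'E'
def ft(ctrl,n=8):
    F=[]
    for _ in range(n): ctrl.dwell(.01);F.append(np.r_[ctrl.get_force(),ctrl.get_ft_torque()])
    return np.mean(F,0)
E
python3 - <<'E'
from rig import ctrl
from h import *
ctrl.move_l([.602,-.072,.144],down(3.0),rate=.1)
print(ctrl.get_position(),ctrl.get_t(),ctrl.get_joint_positions())
a=ft(ctrl); print(a.round(3))
ctrl.close(); print(ctrl.get_width(),ctrl.get_t(),ft(ctrl).round(3),ctrl.get_position())
E
```

```text
[ 0.60261588 -0.07213788  0.14499469] 4.5 [-2.03588436e-01  1.91436866e-01  1.55622327e+00 -2.20143559e-05
  1.39234859e+00 -1.63277190e+00]
[ 0.259 -0.041  0.018  0.018  0.001  0.008]
0.04336492981064305 5.4 [-0.117 -0.21  -0.23  -0.007 -0.005 -0.   ] [ 0.60198911 -0.07200758  0.14395787]
```

```bash
cat >> h.py <<'E'
import json
def turn(ctrl,q0,da,n=5):
    q=np.array(q0,float); q[5]+=da; ctrl.goto_joints(q.tolist())
    f=ft(ctrl,n); j=ctrl.get_joint_positions()
    return f,j[5]-q0[5]
E
python3 - <<'E'
from rig import ctrl
from h import *
q0=np.array(ctrl.ik([.602,-.072,.144],down(3.0))); print(q0, ctrl.get_joint_positions())
json.dump(q0.tolist(),open("q0.json","w"))
for a in np.arange(.05,.46,.05):
    f,j=turn(ctrl,q0,a); print(round(a,3),round(j,4),f.round(3),round(ctrl.get_t(),2))
    if f[5]>.2: break
E
```

```text
[-0.20358458  0.1921211   1.55731142  0.          1.39216014 -1.63278825] [-2.03577878e-01  1.92181603e-01  1.55732188e+00 -3.68029793e-05
  1.39214067e+00 -1.63275062e+00]
0.05 0.0485 [-0.326 -0.249  0.099  0.04   0.022  0.025] 5.76
0.1 0.0979 [-0.074  0.355  0.234  0.058  0.022  0.058] 6.05
0.15 0.1478 [-0.264  0.507 -0.175  0.096  0.006 -0.009] 6.34
0.2 0.1977 [-0.011  0.545 -0.512  0.194 -0.015  0.013] 6.63
0.25 0.2477 [ 0.466  1.287 -0.574  0.266 -0.099 -0.053] 6.92
0.3 0.2976 [ 0.952  1.563 -0.622  0.354 -0.115 -0.038] 7.22
0.35 0.3478 [ 1.679  2.138 -1.223  0.466 -0.276 -0.2  ] 7.51
0.4 0.3976 [ 1.615  3.184 -1.227  0.566 -0.35  -0.113] 7.8
0.45 0.4475 [ 1.547  3.698 -1.564  0.723 -0.342  0.087] 8.09
```

```bash
python3 - <<'E'
from rig import ctrl
from h import *
q0=json.load(open("q0.json"))
for a in np.arange(.5,.94,.04):
    f,j=turn(ctrl,q0,a,6); print(round(a,3),round(j,4),f.round(3),round(ctrl.get_t(),2),np.round(ctrl.get_position(),4))
    if f[5]>.2 or np.hypot(f[0],f[1])>10: break
E
```

```text
0.5 0.4977 [ 1.955  4.131 -1.918  0.839 -0.442  0.085] 8.39 [ 0.602  -0.0718  0.144 ]
0.54 0.5377 [ 2.226e+00  4.305e+00 -1.988e+00  8.980e-01 -5.130e-01  2.000e-03] 8.69 [ 0.6021 -0.0718  0.144 ]
0.58 0.5777 [ 2.942  4.48  -1.902  0.942 -0.528 -0.039] 8.99 [ 0.6021 -0.0718  0.144 ]
0.62 0.6178 [ 2.697  4.424 -1.888  0.966 -0.535 -0.046] 9.29 [ 0.6021 -0.0718  0.144 ]
0.66 0.6578 [ 2.651  4.716 -2.052  0.961 -0.569 -0.021] 9.59 [ 0.6022 -0.0718  0.144 ]
0.7 0.6978 [ 3.093  5.034 -2.357  0.939 -0.634 -0.102] 9.89 [ 0.6022 -0.0718  0.144 ]
0.74 0.7378 [ 3.732  4.921 -2.641  0.953 -0.647 -0.101] 10.19 [ 0.6022 -0.0718  0.144 ]
0.78 0.7778 [ 3.16   4.761 -2.154  0.953 -0.661 -0.07 ] 10.49 [ 0.6023 -0.0717  0.144 ]
0.82 0.8179 [ 3.544  4.945 -2.643  0.977 -0.72  -0.164] 10.79 [ 0.6023 -0.0717  0.144 ]
0.86 0.8576 [ 3.419  4.989 -2.469  0.96  -0.689  0.03 ] 11.09 [ 0.6023 -0.0717  0.144 ]
0.9 0.8976 [ 3.329  5.128 -2.563  0.971 -0.684  0.062] 11.39 [ 0.6023 -0.0717  0.144 ]
```

```bash
python3 - <<'E'
from rig import ctrl
from h import *
q0=json.load(open("q0.json"))
for a in list(np.arange(.97,1.2,.07))+list(np.arange(1.22,1.36,.03)):
    f,j=turn(ctrl,q0,a,7); print(round(a,3),round(j,4),f.round(3),round(ctrl.get_t(),2))
    if f[5]>.18 or np.hypot(f[0],f[1])>10: break
E
```

```text
0.97 0.9677 [ 3.769  4.834 -2.869  0.994 -0.733  0.051] 11.7
1.04 1.0378 [ 4.287  5.468 -2.965  0.979 -0.793 -0.073] 12.01
1.11 1.1077 [ 3.997  5.39  -3.23   0.967 -0.837  0.024] 12.32
1.18 1.1777 [ 4.696  5.246 -3.069  0.981 -0.893 -0.039] 12.62
1.22 1.2178 [ 4.846  5.034 -3.385  0.978 -0.931 -0.077] 12.93
1.25 1.2477 [ 4.991  5.719 -3.544  0.981 -0.91  -0.059] 13.24
1.28 1.2776 [ 4.834  5.468 -3.243  0.957 -0.945  0.08 ] 13.55
1.31 1.3076 [ 5.041  5.522 -3.698  0.962 -0.951  0.048] 13.86
1.34 1.3376 [ 4.565e+00  5.137e+00 -3.582e+00  9.350e-01 -9.750e-01 -4.000e-03] 14.17
```

```bash
python3 - <<'E'
from rig import ctrl
from h import *
import cv2
d=ctrl.get_image("wrist"); cv2.imwrite("pics/w2.png",d["frame"][:,:,::-1])
q0=json.load(open("q0.json"))
for a in list(np.arange(1.41,1.63,.07))+list(np.arange(1.64,1.78,.03)):
    f,j=turn(ctrl,q0,a,7); print(round(a,3),round(j,4),f.round(3),round(ctrl.get_t(),2))
    if f[5]>.18 or np.hypot(f[0],f[1])>10: break
E
```

```text
1.41 1.4077 [ 5.129  4.903 -3.988  0.947 -0.975  0.045] 14.53
1.48 1.4777 [ 5.422e+00  5.352e+00 -3.815e+00  9.300e-01 -1.028e+00 -3.000e-03] 14.83
1.55 1.5478 [ 5.63   5.289 -4.371  0.917 -1.083 -0.121] 15.14
1.62 1.6178 [ 6.44   5.015 -4.528  0.945 -1.123 -0.094] 15.45
1.64 1.6378 [ 6.682  5.027 -4.746  0.896 -1.168 -0.171] 15.76
1.67 1.6678 [ 6.547  5.172 -4.451  0.927 -1.161 -0.133] 16.07
1.7 1.6976 [ 6.24   4.907 -4.154  0.925 -1.137  0.066] 16.38
1.73 1.7276 [ 6.051  4.72  -4.506  0.867 -1.159  0.039] 16.68
1.76 1.7577 [ 6.283  5.336 -5.05   0.918 -1.191 -0.009] 16.99
```

View pics/w2.png

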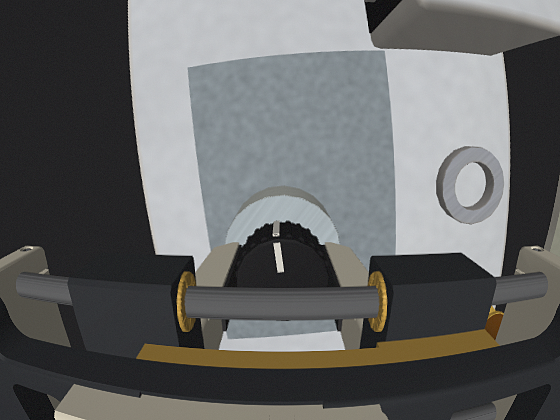

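The mark at (279,260) still points the same way relative to the gripper, so the knob is turning with it without slipping. Places 2 to 4 passed without a stop, so it must be place 5. I'll regrip at place 4 to relieve the side load, then approach the stop gently.

```bash
python3 - <<'E'
from rig import ctrl
from h import *
q0=json.load(open("q0.json"))
q=np.array(q0); q[5]+=1.676; ctrl.goto_joints(q.tolist()); ctrl.open(); print(ctrl.get_t())
q1=ctrl.ik([.6025,-.072,.144],down(3.0-1.676)); print(np.round(q1,4)); ctrl.goto_joints(q1); json.dump(list(map(float,q1)),open("q1.json","w"))
z=ft(ctrl,10); print(z.round(3)); json.dump(z.tolist(),open("z.json","w"))
ctrl.close(); print(ctrl.get_width(),ft(ctrl).round(3),ctrl.get_t())
for a in [.1,.2,.3,.37,.41,.44,.46]:
    f,j=turn(ctrl,q1,a,8); print(round(a,3),round(j,4),f.round(3),round(ctrl.get_t(),2))
    if f[5]>.2 or np.hypot(f[0],f[1])>10: break
E
```

```text
18.175
[-0.2034  0.1934  1.5558 -0.      1.3923  0.0434]
[-0.051  0.3   -0.29  -0.069  0.089  0.   ]
0.04344608721421522 [ 2.019 -0.276 -0.897 -0.173 -0.259 -0.016] 19.4083
0.1 0.0969 [ 2.526 -0.793 -1.005 -0.219 -0.37   0.096] 19.73
0.2 0.1959 [ 2.99  -1.139 -1.391 -0.28  -0.489  0.053] 20.04
0.3 0.2955 [ 3.722 -1.406 -1.851 -0.336 -0.623 -0.048] 20.36
0.37 0.3662 [ 4.818 -1.867 -2.232 -0.39  -0.762 -0.249] 20.68
0.41 0.4065 [ 4.884 -2.044 -1.879 -0.383 -0.779 -0.306] 20.99
0.44 0.4376 [ 4.378 -1.789 -1.587 -0.43  -0.774 -0.013] 21.31
0.46 0.459 [ 4.564 -1.564 -1.533 -0.405 -0.798  0.103] 21.62
```

```bash
python3 - <<'E'
from rig import ctrl
from h import *
q0=json.load(open("q1.json"))
for a in [.475,.49]:
    f,j=turn(ctrl,q0,a,12); print(round(a,3),round(j,4),f.round(3),round(ctrl.get_t(),2))
    if f[5]>.3 or np.hypot(f[0],f[1])>10: break
E
```

```text
0.475 0.4748 [ 4.267 -1.66  -1.202 -0.379 -0.8    0.178] 21.98
0.49 0.4899 [ 4.265 -0.778 -0.476 -0.333 -0.778  0.257] 22.32
```

```bash
python3 - <<'E'
from rig import ctrl
from h import *
import cv2
q0=json.load(open("q1.json"))
for a in [.505,.52,.53]:
    f,j=turn(ctrl,q0,a,12); print(round(a,3),round(j,4),f.round(3),round(ctrl.get_t(),2))
    if f[5]>.44 or np.hypot(f[0],f[1])>10: break
ctrl.dwell(.4); print(ft(ctrl,15).round(3))
np.savez("pics/w3.npz",pos=ctrl.get_position(),q=ctrl.get_orientation(),**(d:=ctrl.get_image("wrist"))); cv2.imwrite("pics/w3.png",cv2.resize(d["frame"][200:330,190:370,::-1],(800,578),interpolation=2))
E
```

```text
0.505 0.5049 [ 4.093 -0.902 -0.205 -0.272 -0.735  0.338] 22.68
0.52 0.52 [ 3.509 -0.165  0.455 -0.206 -0.681  0.383] 23.02
0.53 0.53 [ 3.298  0.179  0.747 -0.155 -0.638  0.41 ] 23.38
[ 2.851  0.652  1.326 -0.05  -0.591  0.402]
```

View pics/w3.png

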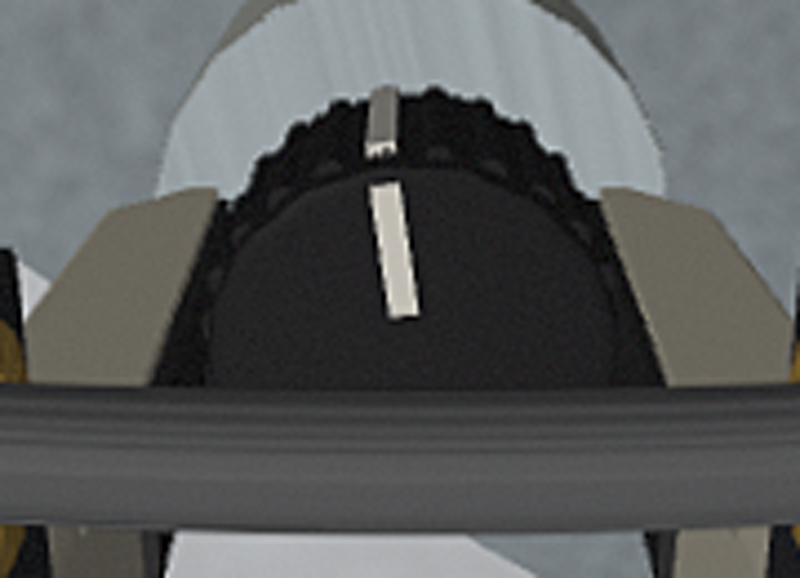

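The stop is confirmed: the torque rose at about 5 N m/rad and held at 0.40 N m. Next I'll let it spring back, take a reference picture, regrip and turn back 3 clicks.

```bash
python3 - <<'E'
from rig import ctrl
from h import *
import cv2
def snap(n):
    pos,q=ctrl.get_position(),ctrl.get_orientation()
    d=ctrl.get_image("wrist"); np.savez(f"pics/{n}.npz",pos=pos,q=q,**d)
    cv2.imwrite(f"pics/{n}.png",cv2.resize(d["frame"][200:330,190:370,::-1],(800,578),interpolation=2))
ctrl.open()
q2=ctrl.ik([.6027,-.072,.144],down(3.0-1.676-.419)); ctrl.goto_joints(q2); json.dump(list(map(float,q2)),open("q2.json","w"))
ctrl.dwell(.2); snap("w4"); print(ft(ctrl,8).round(3))
ctrl.close(); print(ctrl.get_width(),ft(ctrl).round(3),ctrl.get_t())
for a in [.1,.2,.3,.36,.419,.5,.6,.7,.77,.838,.92,1.0,1.1,1.18,1.257]:
    f,j=turn(ctrl,q2,-a,6); print(round(a,3),round(j,4),f.round(3),round(ctrl.get_t(),2))
    if abs(f[5])>.5 or np.hypot(f[0],f[1])>14: break
snap("w5")
E
```

```text
[ 0.043 -0.141  0.101 -0.074  0.103 -0.001]
0.04377952314962564 [ 0.653 -0.271 -0.555 -0.14  -0.007  0.015] 26.35
0.1 -0.0969 [ 1.324 -0.943 -0.778 -0.219 -0.078 -0.051] 26.65
0.2 -0.1957 [ 1.229 -1.283 -0.741 -0.281 -0.092  0.004] 26.95
0.3 -0.2952 [ 1.394e+00 -1.527e+00 -1.103e+00 -3.330e-01 -1.540e-01  1.000e-03] 27.25
0.36 -0.3567 [ 1.031 -1.402 -1.364 -0.345 -0.143  0.186] 27.55
0.419 -0.4161 [ 1.392 -1.544 -0.848 -0.337 -0.165  0.122] 27.85
0.5 -0.4965 [ 1.773 -1.71  -0.844 -0.414 -0.221 -0.085] 28.15
0.6 -0.5956 [ 1.556 -2.098 -0.903 -0.399 -0.245  0.042] 28.45
0.7 -0.6952 [ 1.403 -1.914 -0.676 -0.426 -0.243  0.111] 28.75
0.77 -0.7663 [ 1.371 -1.93  -0.697 -0.471 -0.228  0.084] 29.05
0.838 -0.8348 [ 0.973 -1.881 -0.417 -0.442 -0.203  0.224] 29.35
0.92 -0.9163 [ 1.745 -2.426 -0.864 -0.459 -0.288 -0.075] 29.65
1.0 -0.9963 [ 1.614 -2.312 -0.8   -0.492 -0.257 -0.045] 29.95
1.1 -1.0955 [ 1.714 -2.001 -0.203 -0.507 -0.237  0.087] 30.25
1.18 -1.176 [ 1.67  -2.509 -0.338 -0.548 -0.214 -0.009] 30.55
1.257 -1.2534 [ 1.743 -2.548 -0.157 -0.521 -0.214  0.085] 30.85
```

```bash
cat > m.py <<'E'
from h import *
import cv2,sys
for n in sys.argv[1:]:
    d=dict(np.load(f"pics/{n}.npz")); P=wpts(d,d["pos"],d["q"]); Z=d["range_z"]; c=np.array([.6025,-.072])
    f=d["frame"].astype(int); r=np.hypot(P[...,0]-c[0],P[...,1]-c[1])
    m=(Z>0)&(f.min(-1)>150)&(P[...,2]>.155)&(P[...,2]<.19)&(r<.021)
    m&=(r>.004)
    q=P[m][:,:2]; e=q-q.mean(0); u=np.linalg.svd(e,full_matrices=False)[2][0]; v=q.mean(0)-c
    u=u*np.sign(u@v); print(n,m.sum(),q.mean(0).round(4),"mark dir deg",np.degrees(np.arctan2(u[1],u[0])).round(1),"pos deg",np.degrees(np.arctan2(v[1],v[0])).round(1), "z",P[m][:,2].mean().round(4))
E
python3 - <<'E'
from rig import ctrl
from h import *
import cv2
ctrl.open(); ctrl.dwell(.2)
def snap(n):
    pos,q=ctrl.get_position(),ctrl.get_orientation()
    d=ctrl.get_image("wrist"); np.savez(f"pics/{n}.npz",pos=pos,q=q,**d); cv2.imwrite(f"pics/{n}.png",d["frame"][:,:,::-1])
snap("w6")
ctrl.move_l([.6025,-.072,.25],rate=.12); ctrl.dwell(.1); snap("w7"); print(ctrl.get_t())
E
python3 m.py w1 w4 w5 w6 w7
```

```text
33.2667
w1 56 [ 0.5895 -0.072 ] mark dir deg 179.6 pos deg 179.9 z 0.1752
w4 176 [ 0.6094 -0.0613] mark dir deg 58.1 pos deg 57.4 z 0.1752
w5 191 [ 0.5939 -0.0621] mark dir deg 129.6 pos deg 131.1 z 0.1753
w6 188 [ 0.5936 -0.0622] mark dir deg 130.9 pos deg 132.4 z 0.1754
w7 68 [ 0.5937 -0.0621] mark dir deg 131.2 pos deg 131.7 z 0.1752
```

View pics/w7.png

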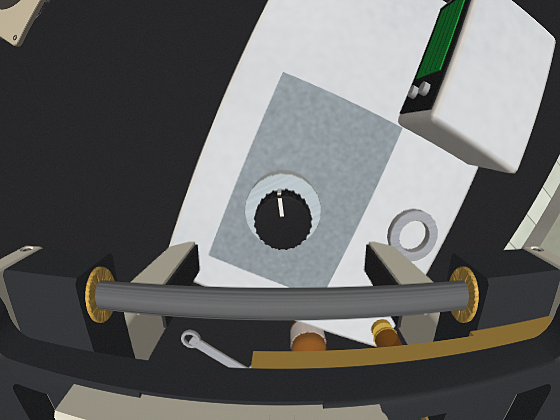

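The mark went from 179.6° at the start to 58° at the stop place, and is now at 131°. That is 3 clicks back from the stop. Now I'll push the knob down with the fingers closed.

```bash
python3 - <<'E'
from rig import ctrl
from h import *
ctrl.close(); print("w",ctrl.get_width())
ctrl.move_l([.6025,-.072,.178],rate=.1); z0=ft(ctrl,5); print(z0.round(2),ctrl.get_t())
for z in np.arange(.175,.1625,-.001):
    ctrl.move_l([.6025,-.072,float(z)],rate=.02); f=ft(ctrl,3)-z0; print(round(z,4),ctrl.get_position()[2].round(4),f.round(2),round(ctrl.get_t(),2))
    if f[2]>24: break
E
```

```text
w 0.000477135062820048
[ 0.06 -0.09  0.78 -0.04  0.03 -0.  ] 35.625
0.175 0.1751 [ 0.19 -0.04 -1.12 -0.02 -0.02 -0.02] 35.95
0.174 0.1743 [-0.23  0.01  1.11 -0.02 -0.04 -0.01] 36.23
0.173 0.1742 [-1.52  0.38  6.24  0.06  0.34 -0.02] 36.5
0.172 0.1738 [-2.33  0.49  8.7   0.09  0.53  0.05] 36.77
0.171 0.173 [-3.77  0.49  9.98  0.13  0.62  0.02] 37.05
0.17 0.1721 [-3.45  0.17 10.19  0.11  0.67  0.05] 37.33
0.169 0.1711 [-3.54  0.84 10.57  0.12  0.69  0.03] 37.6
0.168 0.1701 [-3.72  1.2  10.63  0.13  0.72 -0.  ] 37.88
0.167 0.1691 [-3.59  1.06 10.17  0.11  0.69 -0.03] 38.15
0.166 0.1681 [-3.600e+00  4.600e-01  1.031e+01  1.000e-01  7.000e-01  1.000e-02] 38.42
0.165 0.1671 [-3.92  1.01 10.7   0.1   0.73  0.  ] 38.7
0.164 0.1662 [-3.74  0.36 11.51  0.15  0.75  0.02] 38.98
0.163 0.1661 [-5.99  0.77 16.08  0.21  1.14  0.02] 39.25
```

```bash
python3 - <<'E'
from rig import ctrl
from h import *
import cv2
for z in [.162,.161,.160]:
    ctrl.move_l([.6025,-.072,z],rate=.02); f=ft(ctrl,4); print(z,ctrl.get_position()[2].round(4),f.round(2),round(ctrl.get_t(),2))
    if f[2]>24: break
ctrl.move_l([.6025,-.072,.25],rate=.12); ctrl.dwell(.2)
pos,q=ctrl.get_position(),ctrl.get_orientation()
d=ctrl.get_image("wrist"); np.savez("pics/w8.npz",pos=pos,q=q,**d); cv2.imwrite("pics/w8.png",d["frame"][:,:,::-1])
P=wpts(d,pos,q); r=np.hypot(P[...,0]-.6025,P[...,1]+.072); m=(d["range_z"]>0)&(r<.017)&(P[...,2]<.2); print("top z",np.median(P[m][:,2]))
d7=dict(np.load("pics/w7.npz"));P=wpts(d7,d7["pos"],d7["q"]); r=np.hypot(P[...,0]-.6025,P[...,1]+.072); m=(d7["range_z"]>0)&(r<.017)&(P[...,2]<.2); print("before",np.median(P[m][:,2]))
s=ctrl.get_image("scene"); cv2.imwrite("pics/s2.png",s["frame"][:,:,::-1]); print(ft(ctrl,5).round(2),ctrl.get_t())
E
python3 m.py w8
```

```text
0.162 0.166 [-7.74  1.26 21.36  0.27  1.56 -0.  ] 39.53
0.161 0.166 [-1.037e+01  1.480e+00  2.593e+01  3.300e-01  1.950e+00  2.000e-02] 39.82
top z 0.1664539802436703
before 0.17452398739378006
[-0.25 -0.33  0.07 -0.03  0.04  0.  ] 41.05
w8 62 [ 0.5938 -0.0624] mark dir deg 131.1 pos deg 132.1 z 0.1671
```

View pics/w8.png

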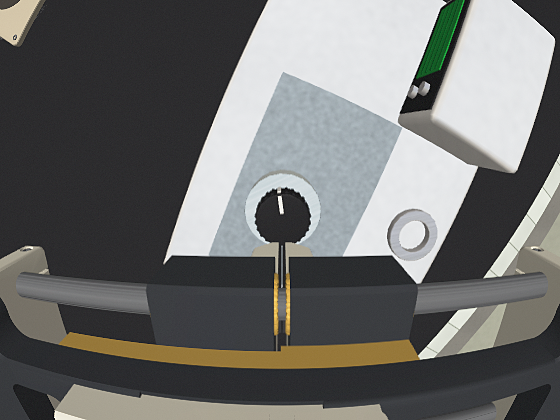

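View pics/s2.png

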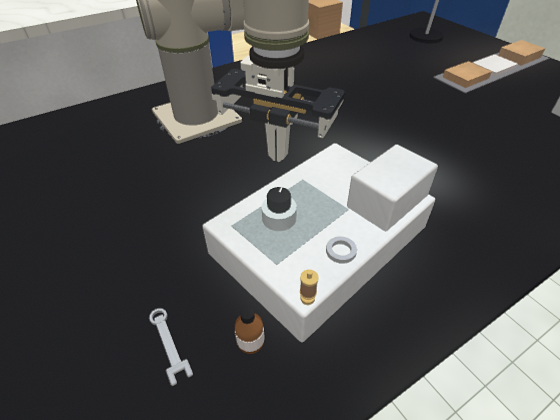

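The knob is down by 8.1 mm, with its mark unchanged at 131° (wrist view at (281,205)). The ring (341,249), bottle (250,332), wrench (170,345) and oiler (308,286) have not moved.

```bash
python3 -c "
from rig import ctrl
print(ctrl.finish_job(),ctrl.get_t())"
```

```text
the job is handed in; nothing more can be done
the job is handed in; nothing more can be done
```

I turned the knob clockwise to its stop, turned it back three clicks, pushed it down to lock, and handed the job in at about 41 s.

- **Stop:** It was five clicks clockwise of the start. I pressed to about 0.40 N m and held for over half a second. The torque rose at about 5 N m/rad, then more slowly near the end, probably because the grip crept a little. Tool angle alone puts the knob at most 0.11 rad past the place, and torque puts it about 0.07 rad past. Both are below the 0.15 rad limit.
- **Three clicks back:** I let the knob spring back, regripped it and felt three click cycles turning counter-clockwise. The mark read 179.6° at the start, 58° at the stop place and 131° after release. That is 73° back, where three clicks is 72°.
- **Lock:** I pushed down on the top with closed fingers. The knob moved at about 11 N, a little under the 14 N given, then bottomed firmly at 26 N. Its top went from 174.5 to 166.5 mm, so it is down about 8 mm, and the mark stayed at 131°.
- **End state:** The gripper is clear at about 250 mm with no contact force. The ring, bottle, wrench and oiler appear unmoved in the last scene picture.

A side load of up to about 8 N built up during the first turn, so I regripped at the fourth click to relieve it.

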